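# Tuck the closing board under the lapped case lid and hold it down

## Task

Close the open front half of the packing case of cups: pick up the loose plywood board by its batten and slide the edge farther from its batten under the lapped free edge of the hinged half-lid, without lifting that lid, until the board's other edge is flush with the front of the case. Then press the board down firmly so that it lies flat on the case's ledges, and finish while still holding it pressed down: do not let go. Leave the cup, bowl, planter and tape roll alone.

Things in the scene. Friction and masses are not known exactly. Their poses are not given: they have to be found in the camera images.
- case: White plastic packing case fixed on the table, 220 x 220 mm; open front half, hinged half-lid over the far part. Origin: centre of underside, on the table; +x points from the open front to the hinge, z up. Board's ledge is 90 mm up: front wall top and both sides, each 20 mm wide. Outside it, side rims stand 9 mm higher; the channel between them is 190 mm wide, open at the front (x = -110 mm).
- case_front (a point): Middle of the front wall's outer top edge, at ledge height (case frame x = -110, y = 0, z = 90 mm), axes as the case. The lid's free edge is 100 mm further along +x. The finished board has its origin 65 mm along +x from here, axes parallel, and then laps 30 mm under the lid. Two upturned cups inside stay below the ledge.
- lid (a joint): Half-lid hinge, rad: 0 = shut on the side rims (its stop), grows as the free edge rises (1 mm is 0.008). Lid 120 (x) x 220 (y) x 5 mm, 0.12 kg, swings freely, kept shut by its weight alone. Shut, its underside is 9 mm above the ledge: 4 mm to spare over the board. A lip on its free edge slopes up to the front at 35 degrees, reaching 10 mm ahead of the edge.
- lid_edge (a point): Middle of the lid's free edge, at its underside (99 mm above the table when shut; x = -10, y = 0 in the case frame).
- board: Loose plywood board, 130 (x) x 180 (y) x 5 mm, 0.14 to 0.28 kg, flat on the table, batten up. Origin: centre of underside; z up; +x points to the edge to tuck in, 65 mm off. The batten, a wooden bar 14 (x) x 110 (y) x 30 mm, stands on top parallel to y at x = -15 mm, from 5 to 35 mm above the underside: 50 mm from the rear edge, 80 mm from the edge to tuck in.
- board_grip (a point): Middle of the batten, 27 mm above the board's underside: a good TCP point for a grasp from above with the fingers closing along the board's x axis (fingertips then stand 3 mm above the board).
- cup: Bystander: white porcelain cup, 76 mm across, 75 mm high; origin centre of its underside. Not to be moved.
- bowl: Bystander: white porcelain bowl, 120 mm across, 50 mm high; origin centre of its underside. Not to be moved.
- planter: Bystander: white porcelain plant pot, 100 mm across, 100 mm high; origin centre of its underside. Not to be moved.
- tape: Bystander: roll of clear packing tape lying flat, 90 mm across, 45 mm high; origin centre of its underside. Not to be moved.
Things that resemble listed ones, but are neither listed nor needed, are in the scene too. There is more than one size of the board; the job needs the middle-sized.

How it is judged:
By the outcome, as a careful person would: the job done as asked, in the order asked, and still so for the second after the job is handed in, while the arm keeps its last pose, push and grip.
It also fails if it takes over 42 s, if anything falls off the work surface, if the arm or the gripper's body presses on something with over 40 N, if the wrist force passes 120 N, or if a joint passes its speed limit or range.

## Robot

A 6-joint arm with a two-finger parallel gripper is mounted at the origin on the work surface. World frame = base frame: x ahead of the robot, y to its left, z up, the work surface at z = 0. Lengths are in m, angles in rad, forces in N, time in s.
With the tool pointing down it reaches from about 0.225 to 0.875 m from the base axis. Payload 3.4 kg.
Tool frame: the origin (TCP) lies between the finger pads, 19 mm behind the fingertips; this is the grasp point; z points along the fingers, y is the line along which they close (so a half turn about z gives the same grasp; the last joint's range is limited). The gripper opens to 85 mm and grips with 20 to 120 N. Pads are 22 mm wide; open, the fingers measure 114 mm over their backs; the gripper's body (76 mm by 85 mm) begins 54 mm behind the grasp point. The pads swing forward as they close: fully open they stand 13 mm farther back than shut.
Start: joints at [1.224, 0.276, 1.505, -0, 1.361, -0.121], TCP at [0.129, 0.56, 0.25] pointing down, gripper open.
Joint ranges: [-2.89, 2.89], [-0.75, 2.08], [0.22, 2.7], [-1.18, 4.32], [0.11, 2.71], [-2.7, 2.7]. Speed limits (rad/s): [2.57, 2.57, 3.14, 3.14, 3.14, 3.14].

## Interface

Orientations are given as a unit quaternion [w, x, y, z].
In Python, from plant import state, cams, workorder gives the robot as it stands. The module is installed in compiled form; this text tells all that it offers.
- The arm moves only by the tool drive_tool, never from a script. Its argument "plan" is a list of rows, each an object of numbers: "tx", "ty", "tz": the shift along the tool's x, y, z as a fraction of full scale; "turn": the turn about the tool's z as a fraction of full scale. A call has 1 to 20 rows; each row shifts and turns the commanded pose from where the row before left it, along the tool's axes as they then stand; what a row does not reach is not made up. Full scale, the value 1, is 600 mm for a shift and 5 degrees for a turn. A row lasts 1/12 s, in which the tool goes at most 41.7 mm and 7.16 degrees, less where a joint would pass 70% of its speed; a pose out of reach is approached as far as the arm can. A call with a number of a shift or a turn outside -1 to 1 is refused whole. A call with a gripper value outside its range is refused whole. "fingers" is the closure, from 0 (fully open) to 1 (shut), set as the call begins (left out, the last holds). The fingers move at their own pace and stop on an object; "newtons" is the grip in N (left out, the last holds). Time passes only in rows, so rows that do not move let the fingers close. It gives the time, the measured TCP pose, the force, the opening and the grip force at its end, in the units of the state.
- state(): the state, without advancing time (a new reading comes with each control period).
- cams.read_camera(name): name is "scene" or "top" or "wrist"; returns a dict with "frame" (480x640x3 uint8, red, green, blue), "fx", "fy", "cx", "cy" (pixels), "k1" (the pictures are not rectified: a ray, as slopes to the right and down, at radius r is drawn at 1 + k1 r^2 times it, then the intrinsics apply), "position" and "rotation" of the camera in the world; the wrist camera has in their place "mount" (4x4, takes a point from camera to tool coordinates, whose origin is the TCP and whose axes are the flange's). Camera axes: x right, y down, z forward; pixel columns grow to the right and rows downward; lengths in m; the calibration is good to about 2 mm. A picture is of the moment at which its call begins: read the wrist's pose just before it. There is no depth.
- workorder.finish_job(): hands the job in; it is judged then, once.
The state is a dict: "time": time; "joint_positions": joint angles; "joint_vel": joint speeds; "joint_efforts": joint torques, N m; "eef_pos": TCP position; "tcp_rot": TCP orientation; "ft_force": force on the tool from outside, world axes, zero at the start; "torque": the same for the moment, N m; "opening": opening from 0.0 (shut) to 1.0 (fully open); "gripper_force": force on a finger pad.
Only numpy, scipy, OpenCV 4.12 (cv2) and the standard library are available. Lean on these libraries where they do the work, as an engineer would, in place of code of your own. Each camera call takes 0.05 s, during which the arm holds its last target. There are 200 camera calls.

## Working session

There is one attempt and no reset: what is moved stays moved. The work goes in short steps, Python scripts to look and compute and a tool call to move; the robot and the scene stay as the last step left them, time stands still between calls to the robot, and variables do not carry over. Pictures are saved under pics/ and viewed, at most 10 in all, crops included, and the job is handed in when it is done.

Besides the shell and the picture viewer there is one more tool, called after "Emit:" as name([rows], argument=value, ...), one row to a line, values as JSON. drive_tool: Moves the arm, as the interface text tells. Its arguments: {"type":"object","properties":{"plan":{"type":"array","items":{"type":"object","properties":{"tx":{"type":"number","minimum":-1,"maximum":1},"ty":{"type":"number","minimum":-1,"maximum":1},"tz":{"type":"number","minimum":-1,"maximum":1},"turn":{"type":"number","minimum":-1,"maximum":1}}}},"fingers":{"type":"number"},"newtons":{"type":"number"}},"required":["plan"]}

```bash
mkdir -p pics; cat > h.py <<'E'
import numpy as np, cv2
from plant import state, cams, workorder
from scipy.spatial.transform import Rotation as R
def snap(n,fn):
    s=state(); c=cams.read_camera(n)
    if n=='wrist':
        q=s['tcp_rot']; T=np.eye(4); T[:3,:3]=R.from_quat([q[1],q[2],q[3],q[0]]).as_matrix(); T[:3,3]=s['eef_pos']
        T=T@np.array(c['mount']); c['position']=T[:3,3]; c['rotation']=T[:3,:3]
    cv2.imwrite('pics/'+fn,c['frame'][:,:,::-1])
    np.save('pics/'+fn+'.npy',{k:c[k] for k in c},allow_pickle=True); return c
def load(fn): return np.load('pics/'+fn+'.npy',allow_pickle=True).item()
def ray(c,px):
    K=np.array([[c['fx'],0,c['cx']],[0,c['fy'],c['cy']],[0,0,1.]])
    p=cv2.undistortPoints(np.array(px,float).reshape(-1,1,2),K,np.array([c['k1'],0,0,0.]))[:,0]
    return np.c_[p,np.ones(len(p))]@np.array(c['rotation']).T
def onz(c,px,z):
    d=ray(c,px);o=np.array(c['position']); return o+d*((z-o[2])/d[:,2])[:,None]
E
python3 - <<'E'
from h import *
s=state();print(s)
for n in('top','scene','wrist'):
    c=snap(n,n+'0.png');print(n,c['fx'],c['k1'],c['position'],np.round(c['rotation'],3).tolist())
E
```

```text
{'time': 0.0, 'joint_positions': array([ 1.22402050e+00,  2.76608211e-01,  1.50616219e+00,  4.33514645e-06,
        1.36068685e+00, -1.20979700e-01]), 'joint_vel': array([-1.26590867e-03,  1.76518576e-04,  1.27653240e-03, -8.66267545e-04,
       -6.08705667e-05, -9.53110664e-04]), 'joint_efforts': array([ 8.75238002e-04, -4.16775262e+01, -2.45811653e+01, -1.22982567e-05,
        1.09619866e-02,  1.50878486e-05]), 'eef_pos': array([0.12855268, 0.55992977, 0.24912056]), 'tcp_rot': array([-2.18123295e-04,  1.12658787e-01,  9.93633297e-01, -9.06425460e-04]), 'ft_force': array([-0.1919211 , -0.33557129, -0.88911005]), 'torque': array([ 0.01066712,  0.03101522, -0.02504844]), 'gripper_force': 0.0, 'opening': 0.9973638313805339}
top 555.897624171719 0.019244307836494747 [0.26705229 0.01701546 1.69235114] [-0.049, 0.715, -0.695, 0.059]
scene 489.0299523210773 0.023034877445681282 [0.93432528 0.625241   1.34022853] [-0.077, 0.293, 0.919, -0.254]
wrist 379.433841071455 -0.035502373414595376 [0.05833999 0.57652612 0.37343958] [[0.224, 0.935, 0.274], [0.975, -0.215, -0.064], [-0.001, 0.281, -0.96]]
```

```bash
sed -i "s/^def ray/def rot(c):\n    q=np.array(c['rotation'])\n    return q if q.ndim==2 else R.from_quat(q[[1,2,3,0]]).as_matrix()\ndef ray/; s/np.array(c\['rotation'\]).T/rot(c).T/" h.py
```

```text
(no output)
```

View pics/top0.png

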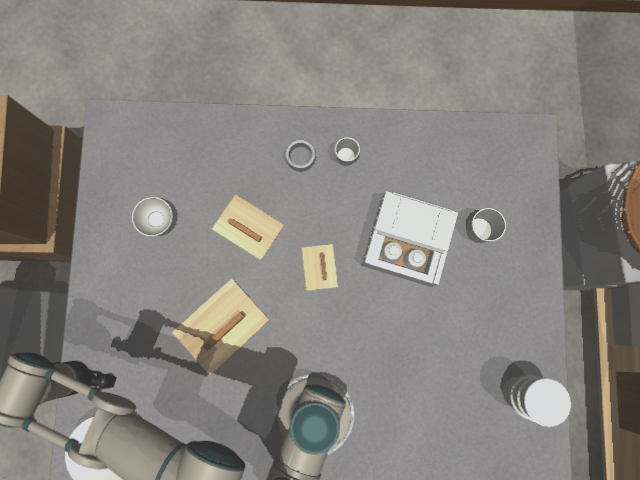

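View pics/scene0.png

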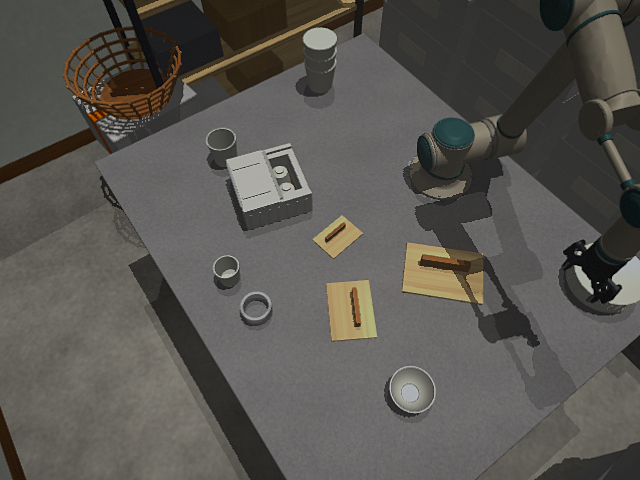

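```bash
cat > m.py <<'E'
from h import *
c=load('top0.png'); f=c['frame']; hsv=cv2.cvtColor(f,cv2.COLOR_RGB2HSV)
def comp(m,pt,x0,y0,x1,y1):
    mm=np.zeros_like(m); mm[y0:y1,x0:x1]=m[y0:y1,x0:x1]
    cs,_=cv2.findContours(mm,cv2.RETR_EXTERNAL,cv2.CHAIN_APPROX_NONE)
    return max(cs,key=cv2.contourArea)
m=((hsv[:,:,1]>60)).astype(np.uint8)*255
k=comp(m,0,200,185,295,270); w=onz(c,k[:,0].astype(float),.005)
r=cv2.minAreaRect(w[:,:2].astype(np.float32)*1000);print('board',r,cv2.boxPoints(r).tolist())
m=((hsv[:,:,1]>110)&(hsv[:,:,2]<190)).astype(np.uint8)*255
k=comp(m,0,220,205,275,250); w=onz(c,k[:,0].astype(float),.035)
r=cv2.minAreaRect(w[:,:2].astype(np.float32)*1000);print('batten',r)
cv2.imwrite('pics/crop0.png',np.hstack([cv2.resize(f[180:295,350:470,::-1],None,fx=5,fy=5,interpolation=cv2.INTER_CUBIC)]))
E
python3 m.py
```

```text
board ((552.6965942382812, 219.22215270996094), (178.9691162109375, 128.567138671875), 59.13923263549805) [[451.61309814453125, 175.3816375732422], [561.9772338867188, 109.43266296386719], [653.7800903320312, 263.06268310546875], [543.4159545898438, 329.01165771484375]]
batten ((539.1943969726562, 226.85519409179688), (106.48246765136719, 12.48826789855957), 59.56250762939453)
```

View pics/crop0.png

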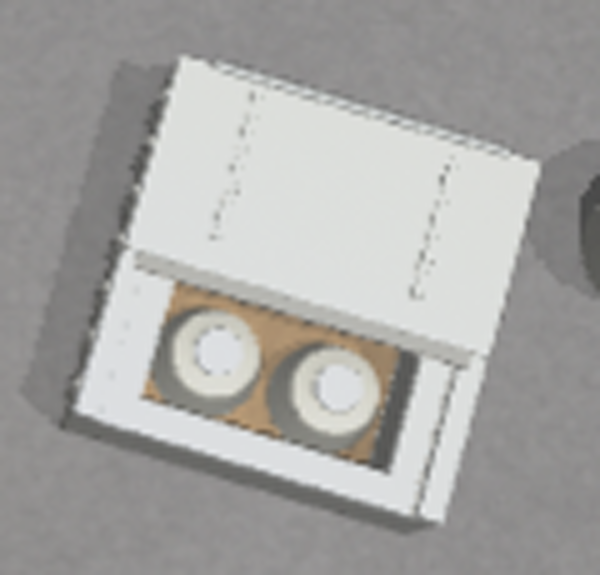

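Emit:
drive_tool([
  {"turn": 1},
  {"turn": 1},
  {"turn": 1},
  {"turn": 1},
  {"turn": 1},
  {"turn": 1},
  {"turn": 1},
  {"turn": 1},
  {"turn": 1},
  {"turn": 1},
  {"turn": 1},
  {"turn": 1},
  {"turn": 1},
  {"turn": 1},
  {"turn": 1},
  {"turn": 1},
  {"turn": 1},
  {"turn": 1},
  {"turn": 1},
  {"turn": 1},
], fingers=0, newtons=60)

```text
invalid input
```

```bash
cat > casem.py <<'E'
from h import *
c=load('top0.png')
p=lambda u,v:(350+(u+.5)/5-.5,180+(v+.5)/5-.5)
a=onz(c,[p(75,412),p(440,522)],.099)[:,:2]; b=onz(c,[p(130,247),p(485,352)],.104)[:,:2]
l=onz(c,[p(180,57),p(540,162)],.104)[:,:2]
print(a,b,l); ang=lambda d:np.degrees(np.arctan2(d[1],d[0]))
for q in(a,b,l): print('yaw',ang(q[0]-q[1])-90,np.linalg.norm(q[0]-q[1]))
print('yaw',ang(l[0]-a[0]),ang(l[1]-a[1]),np.linalg.norm(l[0]-a[0]))
# hinge end of lid at x=+110
yaw=np.radians(-16.5);X=np.array([np.cos(yaw),np.sin(yaw)])
print('front mid',a.mean(0),'lid edge',b.mean(0)-X*.0,'dist',np.linalg.norm(a.mean(0)-b.mean(0)),'centre',(a.mean(0)+l.mean(0))/2)
E
python3 casem.py
cat > rel.py <<'E'
# usage: rel.py x y z yaw(of tool y, deg): shift in tool axes mm, frac total, turn deg
from h import *; import sys
t=np.array(sys.argv[1:4],float); s=state(); q=s['tcp_rot']; M=R.from_quat([q[1],q[2],q[3],q[0]]).as_matrix()
d=M.T@(t-s['eef_pos']); cur=np.degrees(np.arctan2(M[1,1],M[0,1]))
print('t',round(s['time'],2),'pos',np.round(s['eef_pos'],4),'toolz',np.round(M[:,2],4),'yaw',cur,'turn deg',cur-float(sys.argv[4]),'shift mm',np.round(d*1000,1),'units',np.round(d/.6,4),'q6',s['joint_positions'][5],'F',np.round(s['ft_force'],1),'open',s['opening'],'gf',s['gripper_force'])
E
python3 rel.py .5395 .2268 .25 -30.7
```

```text
[[ 0.44287735 -0.13295552]
 [ 0.38547344 -0.34351394]] [[ 0.5394503  -0.16303756]
 [ 0.48397376 -0.36900773]] [[ 0.65333405 -0.19107702]
 [ 0.59683407 -0.40206174]]
yaw -15.249769346887675 0.2182431151093022
yaw -15.07446273679571 0.21331047624646812
yaw -14.991585634464201 0.21841885835973035
yaw -15.438472876919692 -15.482958201694577 0.21833491160402982
front mid [ 0.41417539 -0.23823473] lid edge [ 0.51171203 -0.26602265] dist 0.10141776589051317 centre [ 0.51962973 -0.26740205]
t 0.15 pos [0.1286 0.5601 0.2493] toolz [-5.0e-04 -1.3e-03 -1.0e+00] yaw 77.06370953820006 turn deg 107.76370953820006 shift mm [-4.751e+02 -2.328e+02 -4.000e-01] units [-7.918e-01 -3.880e-01 -7.000e-04] q6 -0.12103686763825486 F [-0.3  0.1 -0.2] open 0.996980266040611 gf 0.0
```

Emit:
drive_tool([
  {"tx": 0,"ty": 0,"tz": 0,"turn": 1},
  {"tx": 0,"ty": 0,"tz": 0,"turn": 1},
  {"tx": 0,"ty": 0,"tz": 0,"turn": 1},
  {"tx": 0,"ty": 0,"tz": 0,"turn": 1},
  {"tx": 0,"ty": 0,"tz": 0,"turn": 1},
  {"tx": 0,"ty": 0,"tz": 0,"turn": 1},
  {"tx": 0,"ty": 0,"tz": 0,"turn": 1},
  {"tx": 0,"ty": 0,"tz": 0,"turn": 1},
  {"tx": 0,"ty": 0,"tz": 0,"turn": 1},
  {"tx": 0,"ty": 0,"tz": 0,"turn": 1},
  {"tx": 0,"ty": 0,"tz": 0,"turn": 1},
  {"tx": 0,"ty": 0,"tz": 0,"turn": 1},
  {"tx": 0,"ty": 0,"tz": 0,"turn": 1},
  {"tx": 0,"ty": 0,"tz": 0,"turn": 1},
  {"tx": 0,"ty": 0,"tz": 0,"turn": 1},
  {"tx": 0,"ty": 0,"tz": 0,"turn": 1},
  {"tx": 0,"ty": 0,"tz": 0,"turn": 1},
  {"tx": 0,"ty": 0,"tz": 0,"turn": 1},
  {"tx": 0,"ty": 0,"tz": 0,"turn": 1},
  {"tx": 0,"ty": 0,"tz": 0,"turn": 1},
])

```text
time: 1.82
eef_pos: [0.1286, 0.5602, 0.2496]
tcp_rot: [0.0, 0.835, 0.551, -0.0]
ft_force: [-0.1, 0.2, 0.6]
opening: 1.003
gripper_force: 0.0
```

```bash
python3 rel.py .5395 .2268 .25 -30.7
```

```text
t 1.82 pos [0.1286 0.5602 0.2496] toolz [-3.e-04 -8.e-04 -1.e+00] yaw -23.183282475598048 turn deg 7.516717524401951 shift mm [-1.447e+02  5.089e+02 -2.000e-01] units [-2.412e-01  8.482e-01 -4.000e-04] q6 1.62866518230658 F [-0.1  0.2  0.6] open 1.0027031793296675 gf 0.0
```

Emit:
drive_tool([
  {"tx": 0,"ty": 0,"tz": 0,"turn": 0.776},
  {"tx": 0,"ty": 0,"tz": 0,"turn": 0.776},
  {"tx": -0.0071,"ty": 0.0485,"tz": 0,"turn": 0},
  {"tx": -0.0071,"ty": 0.0485,"tz": 0,"turn": 0},
  {"tx": -0.0071,"ty": 0.0485,"tz": 0,"turn": 0},
  {"tx": -0.0071,"ty": 0.0485,"tz": 0,"turn": 0},
  {"tx": -0.0071,"ty": 0.0485,"tz": 0,"turn": 0},
  {"tx": -0.0071,"ty": 0.0485,"tz": 0,"turn": 0},
  {"tx": -0.0071,"ty": 0.0485,"tz": 0,"turn": 0},
  {"tx": -0.0071,"ty": 0.0485,"tz": 0,"turn": 0},
  {"tx": -0.0071,"ty": 0.0485,"tz": 0,"turn": 0},
  {"tx": -0.0071,"ty": 0.0485,"tz": 0,"turn": 0},
  {"tx": -0.0071,"ty": 0.0485,"tz": 0,"turn": 0},
  {"tx": -0.0071,"ty": 0.0485,"tz": 0,"turn": 0},
  {"tx": -0.0071,"ty": 0.0485,"tz": 0,"turn": 0},
  {"tx": -0.0071,"ty": 0.0485,"tz": 0,"turn": 0},
  {"tx": -0.0071,"ty": 0.0485,"tz": 0,"turn": 0},
  {"tx": -0.0071,"ty": 0.0485,"tz": 0,"turn": 0},
  {"tx": -0.0071,"ty": 0.0485,"tz": 0,"turn": 0},
  {"tx": -0.0071,"ty": 0.0485,"tz": 0,"turn": 0},
])

```text
time: 3.48
eef_pos: [0.5408, 0.2259, 0.2497]
tcp_rot: [-0.0, 0.869, 0.495, -0.0]
ft_force: [-0.4, 0.3, 0.6]
opening: 0.999
gripper_force: 0.0
```

Emit:
drive_tool([
  {"tx": 0,"ty": 0,"tz": 0,"turn": 0},
  {"tx": 0,"ty": 0,"tz": 0,"turn": 0},
  {"tx": 0,"ty": 0,"tz": 0,"turn": 0},
])

```text
time: 3.73
eef_pos: [0.5394, 0.2272, 0.2495]
tcp_rot: [-0.001, 0.869, 0.495, -0.001]
ft_force: [-0.3, 0.4, 1.0]
opening: 1.001
gripper_force: 0.0
```

```bash
python3 rel.py .5395 .2268 .25 -30.7; cat > m2.py <<'E'
from h import *
c=snap('wrist','w1.png'); f=c['frame']; hsv=cv2.cvtColor(f,cv2.COLOR_RGB2HSV)
for nm,m,z in(('board',hsv[:,:,1]>60,.005),('batten',(hsv[:,:,1]>110)&(hsv[:,:,2]<190),.035)):
    m=m.astype(np.uint8)*255
    if nm=='batten': m=cv2.morphologyEx(m,cv2.MORPH_OPEN,np.ones((3,3)))
    cs,_=cv2.findContours(m,cv2.RETR_EXTERNAL,cv2.CHAIN_APPROX_NONE)
    for k in sorted(cs,key=cv2.contourArea)[-2:]:
        w=onz(c,k[:,0].astype(float),z); r=cv2.minAreaRect(w[:,:2].astype(np.float32)*1000)
        print(nm,cv2.contourArea(k),cv2.boundingRect(k),r)
E
python3 m2.py
```

```text
t 3.73 pos [0.5394 0.2272 0.2495] toolz [-1.7e-03  4.0e-04 -1.0e+00] yaw -30.725125931966076 turn deg -0.02512593196607682 shift mm [-0.3  0.3 -0.5] units [-0.0004  0.0006 -0.0008] q6 0.8154157410198241 F [-0.3  0.4  1. ] open 1.0010875848753775 gf 0.0
board 21976.0 (268, 103, 141, 182) ((551.245361328125, 220.20127868652344), (180.8668212890625, 131.20956420898438), 59.4995002746582)
board 79182.0 (0, 196, 640, 284) ((439.598876953125, 73.49658203125), (377.81024169921875, 843.3229370117188), 59.48020935058594)
batten 934.5 (313, 187, 19, 76) ((528.8920288085938, 211.9075927734375), (71.64713287353516, 16.78655242919922), 58.87394332885742)
batten 4557.5 (0, 284, 128, 65) ((252.02537536621094, 262.8548278808594), (48.04365539550781, 130.5709686279297), 44.158931732177734)
```

View pics/w1.png

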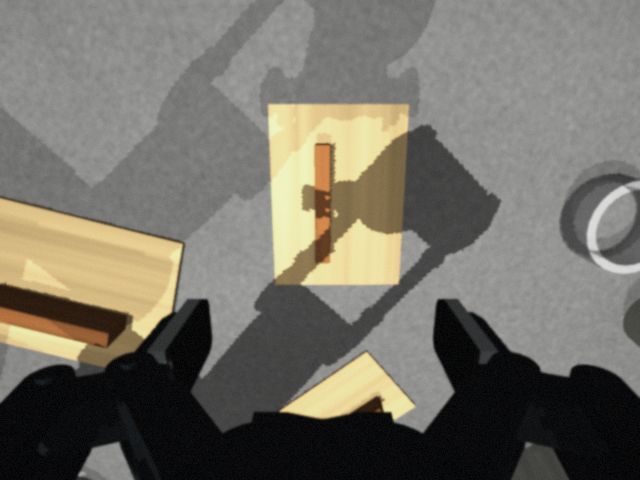

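Emit:
drive_tool([
  {"tx": 0,"ty": 0,"tz": 0.045,"turn": -0.04},
  {"tx": 0,"ty": 0,"tz": 0.045,"turn": 0},
  {"tx": 0,"ty": 0,"tz": 0.045,"turn": 0},
  {"tx": 0,"ty": 0,"tz": 0.045,"turn": 0},
  {"tx": 0,"ty": 0,"tz": 0.045,"turn": 0},
  {"tx": 0,"ty": 0,"tz": 0.045,"turn": 0},
  {"tx": 0,"ty": 0,"tz": 0.04,"turn": 0},
  {"tx": 0,"ty": 0,"tz": 0.03,"turn": 0},
  {"tx": 0,"ty": 0,"tz": 0.02,"turn": 0},
  {"tx": 0,"ty": 0,"tz": 0.01,"turn": 0},
  {"tx": 0,"ty": 0,"tz": 0,"turn": 0},
  {"tx": 0,"ty": 0,"tz": 0,"turn": 0},
  {"tx": 0,"ty": 0,"tz": 0,"turn": 0},
], fingers=0, newtons=70)

```text
time: 4.87
eef_pos: [0.5406, 0.2278, 0.0292]
tcp_rot: [0.0, 0.868, 0.497, 0.001]
ft_force: [-0.2, -0.1, 0.4]
opening: 1.001
gripper_force: 0.0
```

Emit:
drive_tool([
  {"tx": 0,"ty": 0,"tz": 0,"turn": 0},
  {"tx": 0,"ty": 0,"tz": 0,"turn": 0},
  {"tx": 0,"ty": 0,"tz": 0,"turn": 0},
  {"tx": 0,"ty": 0,"tz": 0,"turn": 0},
  {"tx": 0,"ty": 0,"tz": 0,"turn": 0},
  {"tx": 0,"ty": 0,"tz": 0,"turn": 0},
  {"tx": 0,"ty": 0,"tz": 0,"turn": 0},
  {"tx": 0,"ty": 0,"tz": 0,"turn": 0},
  {"tx": 0,"ty": 0,"tz": 0,"turn": 0},
  {"tx": 0,"ty": 0,"tz": 0,"turn": 0},
  {"tx": 0,"ty": 0,"tz": 0,"turn": 0},
  {"tx": 0,"ty": 0,"tz": 0,"turn": 0},
], fingers=1, newtons=70)

```text
time: 5.87
eef_pos: [0.5402, 0.2272, 0.0283]
tcp_rot: [0.0, 0.868, 0.496, 0.0]
ft_force: [-0.4, -0.7, 5.9]
opening: 0.146
gripper_force: 70.4
```

```bash
python3 rel.py .5391 .2273 .027 -30.5
```

```text
t 5.87 pos [0.5402 0.2272 0.0283] toolz [ 6.e-04  2.e-04 -1.e+00] yaw -30.496029121846174 turn deg 0.0039708781538259075 shift mm [-0.5 -1.1  1.3] units [-0.0008 -0.0018  0.0022] q6 0.8115578433295297 F [-0.4 -0.7  5.9] open 0.14647650274286725 gf 70.40551543235779
```

Emit:
drive_tool([
  {"tx": 0,"ty": 0,"tz": -0.01,"turn": 0},
  {"tx": 0,"ty": 0,"tz": -0.02,"turn": 0},
  {"tx": 0,"ty": 0,"tz": -0.03,"turn": 0},
  {"tx": 0,"ty": 0,"tz": -0.04,"turn": -0.38},
  {"tx": 0,"ty": 0,"tz": -0.045,"turn": -0.38},
  {"tx": 0,"ty": 0,"tz": -0.045,"turn": -0.38},
  {"tx": 0,"ty": 0,"tz": -0.045,"turn": -0.38},
  {"tx": 0,"ty": 0,"tz": -0.045,"turn": -0.38},
  {"tx": 0,"ty": 0,"tz": -0.04,"turn": -0.38},
  {"tx": 0,"ty": 0,"tz": -0.03,"turn": -0.38},
  {"tx": 0,"ty": 0,"tz": -0.02,"turn": -0.38},
  {"tx": 0,"ty": 0,"tz": 0,"turn": 0},
  {"tx": 0,"ty": 0,"tz": 0,"turn": 0},
])

```text
time: 6.95
eef_pos: [0.5398, 0.227, 0.2498]
tcp_rot: [-0.0, 0.795, 0.606, -0.0]
ft_force: [-0.6, -0.9, -2.2]
opening: 0.151
gripper_force: 69.5
```

```bash
python3 rel.py .3949 -.2329 .25 -15.3
```

```text
t 6.95 pos [0.5398 0.227  0.2498] toolz [-0.  0. -1.] yaw -15.340972278260885 turn deg -0.040972278260884565 shift mm [-4.819e+02 -1.800e+01 -2.000e-01] units [-8.031e-01 -3.000e-02 -3.000e-04] q6 0.5470872248427208 F [-0.6 -0.9 -2.2] open 0.15125524532036 gf 69.47308659553528
```

Emit:
drive_tool([
  {"tx": -0.02,"ty": -0.0017,"tz": 0,"turn": 0},
  {"tx": -0.035,"ty": -0.0017,"tz": 0,"turn": 0},
  {"tx": -0.048,"ty": -0.0017,"tz": 0,"turn": 0},
  {"tx": -0.05,"ty": -0.0017,"tz": 0,"turn": 0},
  {"tx": -0.05,"ty": -0.0017,"tz": 0,"turn": 0},
  {"tx": -0.05,"ty": -0.0017,"tz": 0,"turn": 0},
  {"tx": -0.05,"ty": -0.0017,"tz": 0,"turn": 0},
  {"tx": -0.05,"ty": -0.0017,"tz": 0,"turn": 0},
  {"tx": -0.05,"ty": -0.0017,"tz": 0,"turn": 0},
  {"tx": -0.05,"ty": -0.0017,"tz": 0,"turn": 0},
  {"tx": -0.05,"ty": -0.0017,"tz": 0,"turn": 0},
  {"tx": -0.05,"ty": -0.0017,"tz": 0,"turn": 0},
  {"tx": -0.05,"ty": -0.0017,"tz": 0,"turn": 0},
  {"tx": -0.05,"ty": -0.0017,"tz": 0,"turn": 0},
  {"tx": -0.05,"ty": -0.0017,"tz": 0,"turn": 0},
  {"tx": -0.05,"ty": -0.0017,"tz": 0,"turn": 0},
  {"tx": -0.035,"ty": -0.0017,"tz": 0,"turn": 0},
  {"tx": -0.015,"ty": -0.0015,"tz": 0,"turn": 0},
  {"tx": 0,"ty": 0,"tz": 0,"turn": 0},
  {"tx": 0,"ty": 0,"tz": 0,"turn": 0},
])

```text
time: 8.62
eef_pos: [0.3944, -0.2321, 0.249]
tcp_rot: [-0.002, 0.795, 0.606, 0.0]
ft_force: [0.1, 0.4, -1.0]
opening: 0.155
gripper_force: 69.4
```

```bash
python3 rel.py .4046 -.2355 .15 -15.3; python3 - <<'E'
from h import *
a=snap('wrist','w2.png');b=snap('scene','s2.png')
cv2.imwrite('pics/c2.png',np.hstack([cv2.resize(a['frame'][:,:,::-1],(400,300)),cv2.resize(b['frame'][130:250,200:360,::-1],(400,300),interpolation=cv2.INTER_CUBIC)]))
E
```

```text
t 8.62 pos [ 0.3944 -0.2321  0.249 ] toolz [-0.0016  0.0026 -1.    ] yaw -15.393072010168018 turn deg -0.09307201016801692 shift mm [-0.7 10.9 98.9] units [-0.0012  0.0182  0.1649] q6 -0.41654807497724566 F [ 0.1  0.4 -1. ] open 0.15473814663848673 gf 69.43730235099792
```

View pics/c2.png

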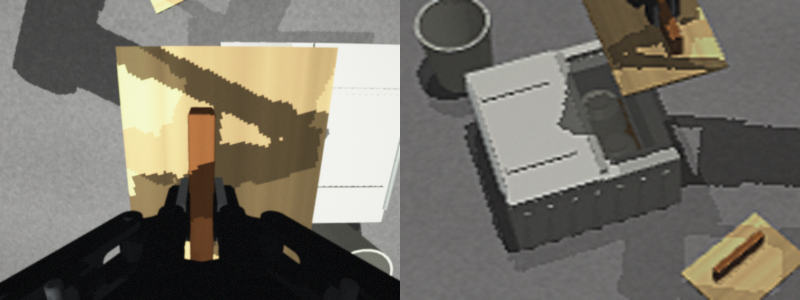

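```bash
cat > m3.py <<'E'
from h import *
c=load('w2.png'); f=c['frame']; hsv=cv2.cvtColor(f,cv2.COLOR_RGB2HSV); g=f.astype(int).min(2)
tops=[];bots=[]
for u in range(545,600,6):
    r=np.where(g[:,u]>185)[0]; tops.append((u,r.min()-.5)); bots.append((u,r[r<380].max()+.5))
F=np.array([.4142,-.2382]); y=np.radians(-15.3); X=np.array([np.cos(y),np.sin(y)]); Y=np.array([-X[1],X[0]])
for n,p in(('+y',tops),('-y',bots)):
    w=onz(c,p,.104)[:,:2]; v=np.linalg.lstsq(np.c_[w[:,0],np.ones(len(w))],w[:,1],rcond=None)[0]
    print(n,p[0],p[-1],'yaw',np.degrees(np.arctan(v[0])),'case coords mm',np.round(((w-F)@np.c_[X,Y])[[0,-1]]*1000,1))
# board contour
m=((hsv[:,:,1]>60)).astype(np.uint8)*255; m[330:]=0
cs,_=cv2.findContours(m,cv2.RETR_EXTERNAL,cv2.CHAIN_APPROX_NONE); k=max(cs,key=cv2.contourArea)[:,0].astype(float)
from plant import state
w=onz(c,k,state()['eef_pos'][2]-.0283+.005); s=state()
q=(w[:,:2]-s['eef_pos'][:2])@np.c_[X,Y]*1000
for lo in(-20,0,20,40,60,75):
    b=q[abs(q[:,1]-lo)<4]; print('row y',lo,'x range',b[:,0].min(),b[:,0].max())
b=q[abs(q[:,0]-30)<20];print('ymax',b[:,1].max(), q[abs(q[:,0]+35)<8][:,1].max())
E
python3 m3.py
```

```text
+y (545, np.float64(68.5)) (599, np.float64(69.5)) yaw -15.083778575711907 case coords mm [[126.9 109.4]
 [164.1 109.5]]
-y (545, np.float64(355.5)) (599, np.float64(355.5)) yaw -16.328794809775395 case coords mm [[ 162.6 -109.9]
 [ 209.  -110.8]]Traceback (most recent call last):
  File "m3.py", line 17, in <module>
    b=q[abs(q[:,1]-lo)<4]; print('row y',lo,'x range',b[:,0].min(),b[:,0].max())
                                                      ~~~~~~~~~~^^
    return umr_minimum(a, axis, None, out, keepdims, initial, where)
ValueError: zero-size array to reduction operation minimum which has no identity
```

```bash
sed -i "s/; b=q\[abs(q\[:,1\]-lo)<4\]; print/; print/; s/^    b=q\[abs(q\[:,1\]-lo)<4\]; print.*/    b=q[abs(q[:,1]-lo)<4]\n    if len(b): print(lo,np.round(b[:,0].min(),1),np.round(b[:,0].max(),1))/" m3.py; python3 m3.py
```

```text
+y (545, np.float64(68.5)) (599, np.float64(69.5)) yaw -15.083778575711907 case coords mm [[126.9 109.4]
 [164.1 109.5]]
-y (545, np.float64(355.5)) (599, np.float64(355.5)) yaw -16.328794809775395 case coords mm [[ 162.6 -109.9]
 [ 209.  -110.8]]
0 -48.2 78.3
20 -51.1 78.3
40 -51.1 78.6
60 -51.3 78.6
75 -51.2 78.6
ymax 88.75840882130869 89.35101935578892
```

Emit:
drive_tool([
  {"tx": -0.001,"ty": 0.0085,"tz": 0,"turn": 0},
  {"tx": 0,"ty": 0.0085,"tz": 0.01,"turn": 0},
  {"tx": 0,"ty": 0,"tz": 0.03,"turn": 0},
  {"tx": 0,"ty": 0,"tz": 0.04,"turn": 0},
  {"tx": 0,"ty": 0,"tz": 0.04,"turn": 0},
  {"tx": 0,"ty": 0,"tz": 0.04,"turn": 0},
  {"tx": 0,"ty": 0,"tz": 0.025,"turn": 0},
  {"tx": 0,"ty": 0,"tz": 0.01,"turn": 0},
  {"tx": 0,"ty": 0,"tz": 0.003,"turn": 0},
  {"tx": 0,"ty": 0,"tz": 0,"turn": 0},
  {"tx": 0,"ty": 0,"tz": 0,"turn": 0},
  {"tx": 0,"ty": 0,"tz": 0,"turn": 0},
])

```text
time: 9.72
eef_pos: [0.4059, -0.2366, 0.1323]
tcp_rot: [0.001, 0.795, 0.607, 0.0]
ft_force: [-0.3, 0.3, -2.2]
opening: 0.152
gripper_force: 69.5
```

```bash
python3 rel.py .4046 -.2356 .1183 -15.4; python3 - <<'E'
from h import *
a=snap('top','t3.png');b=snap('scene','s3.png')
cv2.imwrite('pics/c3.png',np.hstack([cv2.resize(a['frame'][180:300,350:470,::-1],(400,400),interpolation=cv2.INTER_CUBIC),cv2.resize(b['frame'][120:240,220:340,::-1],(400,400),interpolation=cv2.INTER_CUBIC)]))
E
```

```text
t 9.72 pos [ 0.4059 -0.2366  0.1323] toolz [ 0.0021 -0.0015 -1.    ] yaw -15.279546196655886 turn deg 0.12045380334411426 shift mm [ 0.6 -1.5 14. ] units [ 0.001  -0.0026  0.0233] q6 -0.4094767064641147 F [-0.3  0.3 -2.2] open 0.15188961385368527 gf 69.45528388023376
```

View pics/c3.png

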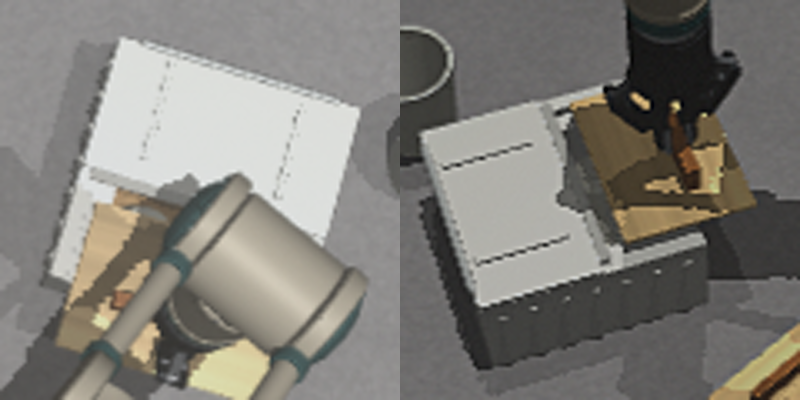

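Emit:
drive_tool([
  {"tx": 0,"ty": -0.0015,"tz": 0.004,"turn": 0},
  {"tx": 0,"ty": 0,"tz": 0.004,"turn": 0},
  {"tx": 0,"ty": 0,"tz": 0.004,"turn": 0},
  {"tx": 0,"ty": 0,"tz": 0.004,"turn": 0},
  {"tx": 0,"ty": 0,"tz": 0.003,"turn": 0},
  {"tx": 0,"ty": 0,"tz": 0.002,"turn": 0},
  {"tx": 0,"ty": 0,"tz": 0,"turn": 0},
  {"tx": 0,"ty": 0,"tz": 0,"turn": 0},
  {"tx": 0,"ty": 0,"tz": 0,"turn": 0},
])

```text
time: 10.57
eef_pos: [0.4042, -0.2359, 0.1185]
tcp_rot: [0.0, 0.795, 0.607, 0.0]
ft_force: [0.7, -0.7, -1.5]
opening: 0.147
gripper_force: 69.4
```

Emit:
drive_tool([
  {"tx": 0,"ty": 0,"tz": 0.0015,"turn": 0},
  {"tx": 0,"ty": 0,"tz": 0,"turn": 0},
  {"tx": 0,"ty": 0,"tz": 0,"turn": 0},
])

```text
time: 10.82
eef_pos: [0.4042, -0.2359, 0.1183]
tcp_rot: [0.0, 0.795, 0.607, 0.0]
ft_force: [-2.5, 0.9, 5.4]
opening: 0.148
gripper_force: 70.2
```

Emit:
drive_tool([
  {"tx": 0,"ty": 0,"tz": -0.0027,"turn": 0},
  {"tx": 0,"ty": 0.005,"tz": 0,"turn": 0},
  {"tx": 0,"ty": 0.007,"tz": 0,"turn": 0},
  {"tx": 0,"ty": 0.007,"tz": 0,"turn": 0},
  {"tx": 0,"ty": 0.007,"tz": 0,"turn": 0},
  {"tx": 0,"ty": 0.007,"tz": 0,"turn": 0},
  {"tx": 0,"ty": 0.007,"tz": 0,"turn": 0},
  {"tx": 0,"ty": 0.007,"tz": 0,"turn": 0},
  {"tx": 0,"ty": 0.007,"tz": 0,"turn": 0},
  {"tx": 0,"ty": 0,"tz": 0,"turn": 0},
  {"tx": 0,"ty": 0,"tz": 0,"turn": 0},
])

```text
time: 11.73
eef_pos: [0.4356, -0.2444, 0.1192]
tcp_rot: [-0.0, 0.795, 0.607, -0.0]
ft_force: [-0.2, 0.3, -2.2]
opening: 0.142
gripper_force: 69.4
```

```bash
python3 rel.py .4634 -.2517 .1183 -15.4; python3 - <<'E'
from h import *
a=snap('top','t4.png');b=snap('scene','s4.png')
cv2.imwrite('pics/c4.png',np.hstack([cv2.resize(a['frame'][180:300,350:470,::-1],(400,400),interpolation=cv2.INTER_CUBIC),cv2.resize(b['frame'][120:240,220:340,::-1],(400,400),interpolation=cv2.INTER_CUBIC)]))
E
```

```text
t 11.73 pos [ 0.4356 -0.2444  0.1192] toolz [-1.e-04  2.e-04 -1.e+00] yaw -15.283705918758976 turn deg 0.11629408124102447 shift mm [ 0.3 28.8  0.9] units [0.0005 0.0479 0.0015] q6 -0.38407220759253585 F [-0.2  0.3 -2.2] open 0.14156829470809223 gf 69.41034078598022
```

View pics/c4.png

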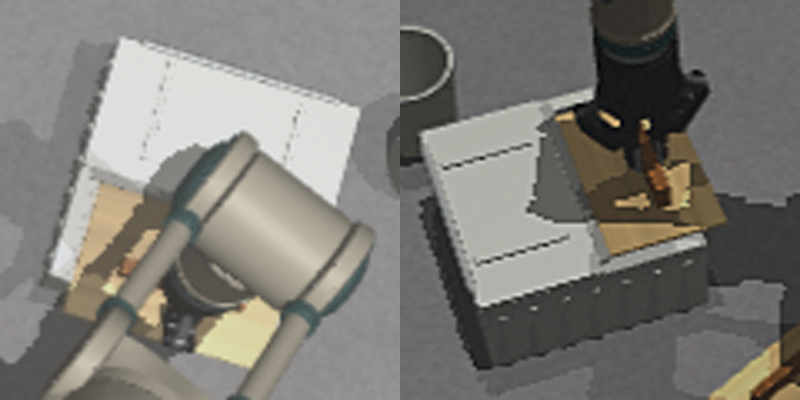

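Emit:
drive_tool([
  {"tx": 0,"ty": 0.005,"tz": 0,"turn": 0},
  {"tx": 0,"ty": 0.007,"tz": 0,"turn": 0},
  {"tx": 0,"ty": 0.007,"tz": 0,"turn": 0},
  {"tx": 0,"ty": 0.007,"tz": 0,"turn": 0},
  {"tx": 0,"ty": 0.007,"tz": 0,"turn": 0},
  {"tx": 0,"ty": 0.007,"tz": 0,"turn": 0},
  {"tx": 0,"ty": 0.003,"tz": 0,"turn": 0},
  {"tx": 0,"ty": 0,"tz": 0,"turn": 0},
  {"tx": 0,"ty": 0,"tz": 0,"turn": 0},
  {"tx": 0,"ty": 0,"tz": 0,"turn": 0},
])

```text
time: 12.67
eef_pos: [0.46, -0.251, 0.1192]
tcp_rot: [-0.0, 0.795, 0.607, -0.0]
ft_force: [-0.3, 0.9, -2.3]
opening: 0.148
gripper_force: 69.4
```

```bash
python3 rel.py .4634 -.2517 .1183 -15.4; python3 - <<'E'
from h import *
a=snap('top','t5.png');b=snap('scene','s5.png');w=snap('wrist','w5.png')
cv2.imwrite('pics/c5.png',np.vstack([np.hstack([cv2.resize(a['frame'][230:290,355:450,::-1],(400,252),interpolation=cv2.INTER_CUBIC),cv2.resize(b['frame'][130:230,220:340,::-1],(400,252),interpolation=cv2.INTER_CUBIC)]),cv2.resize(w['frame'][0:260,:,::-1],(800,325),interpolation=cv2.INTER_CUBIC)]))
E
```

```text
t 12.67 pos [ 0.46   -0.251   0.1192] toolz [-5.e-04  4.e-04 -1.e+00] yaw -15.295308307173368 turn deg 0.10469169282663238 shift mm [0.2 3.5 0.9] units [0.0004 0.0058 0.0015] q6 -0.3654731407664197 F [-0.3  0.9 -2.3] open 0.14828385363853708 gf 69.41761136054993
```

View pics/c5.png

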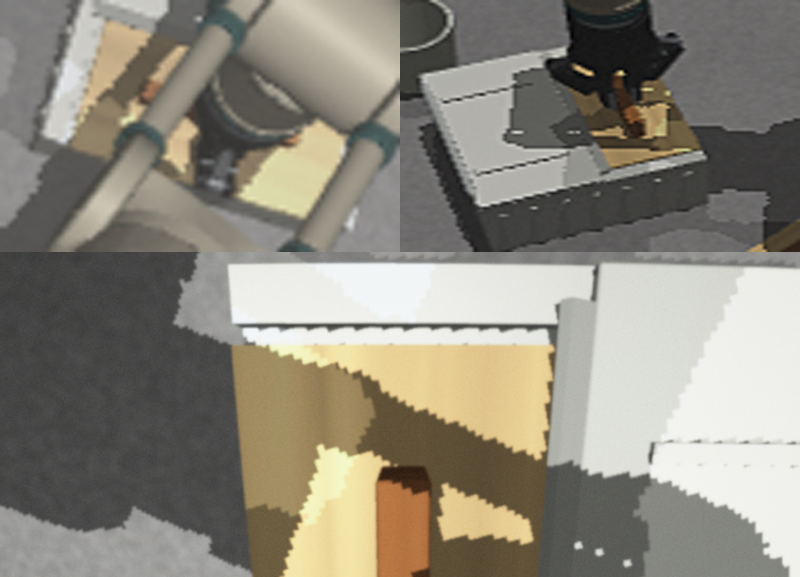

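```bash
cat > m5.py <<'E'
from h import *; import sys
c=load(sys.argv[1]); F=np.array([.4142,-.2382]); y=np.radians(-15.3); X=np.array([np.cos(y),np.sin(y)]); B=np.c_[X,[-X[1],X[0]]]
f=c['frame']; hsv=cv2.cvtColor(f,cv2.COLOR_RGB2HSV)
bz=float(sys.argv[2])
# board rear edge: first saturated pixel per row; rim front: first bright pixel per row
rows=[v for v in range(80,190,5)]
pb=[(np.where(hsv[v,120:420,1]>75)[0].min()+119.5,v) for v in rows]
q=(onz(c,pb,bz+.005)[:,:2]-F)@B*1000; print('board rear x,y',np.round(q[::4],1).tolist())
g=f.min(2)
rows=range(14,54,5); pr=[(np.where(g[v,120:420]>190)[0].min()+119.5,v) for v in rows]
q=(onz(c,pr,.099)[:,:2]-F)@B*1000; print('rim front',pr,np.round(q,1).tolist())
rows=range(62,72,2); pr=[(np.where(g[v,120:420]>190)[0].min()+119.5,v) for v in rows]
q=(onz(c,pr,.090)[:,:2]-F)@B*1000; print('ledge front',pr,np.round(q,1).tolist())
E
python3 m5.py w5.png .0909
```

```text
board rear x,y [[-3.3, 87.5], [-3.2, 80.5], [-3.1, 73.4], [-3.0, 66.1], [-3.3, 58.5], [-3.2, 50.8]]
rim front [(np.float64(181.5), 14), (np.float64(182.5), 19), (np.float64(182.5), 24), (np.float64(183.5), 29), (np.float64(183.5), 34), (np.float64(183.5), 39), (np.float64(184.5), 44), (np.float64(184.5), 49)] [[-1.3, 108.6], [-1.1, 107.0], [-1.3, 105.4], [-1.1, 103.8], [-1.2, 102.2], [-1.3, 100.6], [-1.1, 99.0], [-1.3, 97.4]]
ledge front [(np.float64(193.5), 62), (np.float64(193.5), 64), (np.float64(193.5), 66), (np.float64(196.5), 68), (np.float64(197.5), 70)] [[-1.3, 94.4], [-1.4, 93.7], [-1.4, 93.0], [-0.3, 92.3], [-0.0, 91.6]]
```

Emit:
drive_tool([
  {"tx": 0,"ty": 0.0016,"tz": 0,"turn": 0},
  {"tx": 0,"ty": 0.0017,"tz": 0,"turn": 0},
  {"tx": 0,"ty": 0,"tz": 0,"turn": 0},
  {"tx": 0,"ty": 0,"tz": 0,"turn": 0},
  {"tx": 0,"ty": 0,"tz": 0.0015,"turn": 0},
  {"tx": 0,"ty": 0,"tz": 0.0013,"turn": 0},
  {"tx": 0,"ty": 0,"tz": 0,"turn": 0},
  {"tx": 0,"ty": 0,"tz": 0,"turn": 0},
  {"tx": 0,"ty": 0,"tz": 0,"turn": 0},
], fingers=1, newtons=90)

```text
time: 13.57
eef_pos: [0.4623, -0.2518, 0.1184]
tcp_rot: [0.0, 0.795, 0.607, 0.0]
ft_force: [-1.4, 2.7, 4.9]
opening: 0.146
gripper_force: 93.2
```

```bash
python3 rel.py .4634 -.2517 .1183 -15.4; python3 -c "
from h import *
snap('wrist','w6.png')"; python3 m5.py w6.png .090
```

```text
t 13.57 pos [ 0.4623 -0.2518  0.1184] toolz [ 6.e-04 -4.e-04 -1.e+00] yaw -15.294963431859056 turn deg 0.1050365681409442 shift mm [0.4 1.1 0.1] units [0.0007 0.0018 0.0001] q6 -0.364083302876901 F [-1.4  2.7  4.9] open 0.14621559802092046 gf 93.18741917610168
board rear x,y [[-0.8, 87.3], [-0.7, 80.4], [-0.7, 73.2], [-0.9, 65.9], [-0.9, 58.4], [-0.8, 50.7]]
rim front [(np.float64(174.5), 14), (np.float64(174.5), 19), (np.float64(174.5), 24), (np.float64(175.5), 29), (np.float64(175.5), 34), (np.float64(175.5), 39), (np.float64(176.5), 44), (np.float64(176.5), 49)] [[-1.0, 108.2], [-1.2, 106.7], [-1.3, 105.1], [-1.1, 103.5], [-1.3, 101.9], [-1.4, 100.4], [-1.2, 98.7], [-1.4, 97.1]]
ledge front [(np.float64(186.5), 62), (np.float64(186.5), 64), (np.float64(186.5), 66), (np.float64(195.5), 68), (np.float64(201.5), 70)] [[-1.2, 94.2], [-1.3, 93.5], [-1.3, 92.8], [2.0, 92.1], [4.2, 91.3]]
```

Emit:
drive_tool([
  {"tx": 0,"ty": 0,"tz": 0.001,"turn": 0},
  {"tx": 0,"ty": 0,"tz": 0.001,"turn": 0},
  {"tx": 0,"ty": 0,"tz": 0,"turn": 0},
  {"tx": 0,"ty": 0,"tz": 0,"turn": 0},
  {"tx": 0,"ty": 0,"tz": 0,"turn": 0},
])

```text
time: 14.03
eef_pos: [0.4623, -0.2518, 0.1184]
tcp_rot: [0.001, 0.795, 0.607, 0.0]
ft_force: [-3.0, 1.9, 13.2]
opening: 0.144
gripper_force: 94.3
```

~7 N/mm; add about 2 mm more.

Emit:
drive_tool([
  {"tx": 0,"ty": 0,"tz": 0.001,"turn": 0},
  {"tx": 0,"ty": 0,"tz": 0.001,"turn": 0},
  {"tx": 0,"ty": 0,"tz": 0.001,"turn": 0},
  {"tx": 0,"ty": 0,"tz": 0,"turn": 0},
  {"tx": 0,"ty": 0,"tz": 0,"turn": 0},
  {"tx": 0,"ty": 0,"tz": 0,"turn": 0},
  {"tx": 0,"ty": 0,"tz": 0,"turn": 0},
])

```text
time: 14.62
eef_pos: [0.4623, -0.2518, 0.1184]
tcp_rot: [0.001, 0.795, 0.607, 0.0]
ft_force: [-5.3, 3.1, 24.6]
opening: 0.143
gripper_force: 96.0
```

```bash
python3 rel.py .4634 -.2517 .1183 -15.4; python3 - <<'E'
from h import *
w=snap('wrist','w7.png');b=snap('scene','s7.png')
cv2.imwrite('pics/c7.png',np.hstack([cv2.resize(b['frame'][130:230,220:340,::-1],(400,333),interpolation=cv2.INTER_CUBIC),cv2.resize(w['frame'][:,:,::-1],(400,333))]))
E
python3 m5.py w7.png .090
```

```text
t 14.62 pos [ 0.4623 -0.2518  0.1184] toolz [ 0.0017 -0.0013 -1.    ] yaw -15.289780858207376 turn deg 0.1102191417926246 shift mm [0.4 1.1 0.1] units [0.0007 0.0018 0.0001] q6 -0.364066996066103 F [-5.3  3.1 24.6] open 0.14280107813292303 gf 95.96926689147949
board rear x,y [[-0.8, 87.3], [-0.7, 80.3], [-1.0, 73.2], [-0.9, 65.9], [-0.8, 58.4], [-0.7, 50.7]]
rim front [(np.float64(174.5), 14), (np.float64(174.5), 19), (np.float64(174.5), 24), (np.float64(175.5), 29), (np.float64(175.5), 34), (np.float64(175.5), 39), (np.float64(176.5), 44), (np.float64(176.5), 49)] [[-1.0, 108.2], [-1.1, 106.6], [-1.3, 105.0], [-1.1, 103.4], [-1.2, 101.9], [-1.4, 100.3], [-1.2, 98.7], [-1.3, 97.1]]
ledge front [(np.float64(185.5), 62), (np.float64(186.5), 64), (np.float64(186.5), 66), (np.float64(195.5), 68), (np.float64(201.5), 70)] [[-1.5, 94.1], [-1.2, 93.4], [-1.3, 92.7], [2.1, 92.0], [4.3, 91.3]]
```

View pics/c7.png

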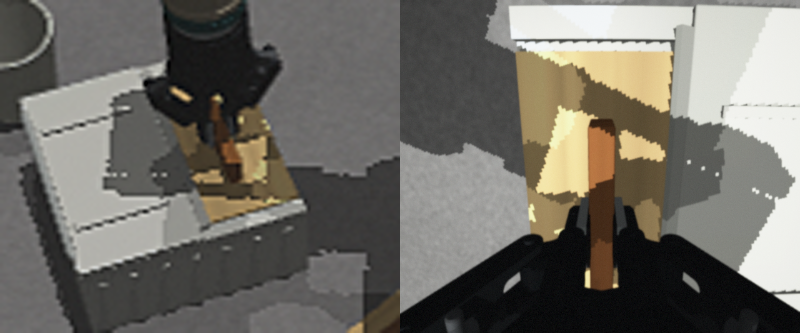

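The board lies flat in the channel and flush at the front. The lid is shut over its inner edge, and the arm is pressing with about 25 N.

```bash
python3 -c "
from plant import workorder
print(workorder.finish_job())"
```

```text
the job is handed in; nothing more can be done
None
```

The job is handed in at about 15 s of the 42 s: the middle-sized board is tucked under the shut half-lid, flush with the case front to within about 0.5 mm, and still held pressed down at about 25 N.

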